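# Pack away the spices and fold the stand

## Robot

A 6-joint arm with a two-finger parallel gripper is mounted at the origin on a cart in front of the work surface, level with it; the furniture and walls round the work are solid. World frame = base frame: x ahead of the robot, y to its left, z up, the work surface at z = 0. Lengths are in mm, angles in rad, forces in N, time in s.
With the tool pointing down it reaches from about 400 to 925 mm from the base axis. Payload 12.5 kg.
Tool frame: the origin (TCP) lies on the mounting face of the last link; the fingertips stand 190 mm ahead of it and the grasp point (between the pads) lies 171 mm ahead of it; z points along the fingers, y is the line along which they close (so a half turn about z gives the same grasp; the last joint's range is limited). The gripper opens to 95 mm and grips with 3 to 60 N. Pads are 20 mm wide; open, the fingers measure 119 mm over their backs; the gripper's body (75 mm by 180 mm) begins 59 mm behind the grasp point.
Start: joints at [1.211, 0.491, 1.559, -0, 1.092, -0.106], TCP at [156.903, 604.985, 404.761] pointing down, gripper open.
Joint ranges: [-3.1, 3.1], [-0.84, 2.19], [0.05, 2.79], [-1.13, 4.28], [0.06, 2.93], [-2.69, 2.69]. Speed limits (rad/s): [2.22, 2.22, 2.79, 3.14, 3.14, 3.14].

## Interface

Orientations are given as [roll, pitch, yaw] about the fixed x, y, z axes, in that order (R = Rz(yaw) Ry(pitch) Rx(roll)).
In Python, from cell import env gives the robot as it stands.
- The arm moves only by the tool carry_out, never from a script. Its argument "series" is a list of rows, each a list of 5 numbers: the shift along the tool's x, y, z in m, then the turn about the tool's z in degrees, then the opening, from 0 (shut) to 1 (fully open). A call has 1 to 20 rows; each row is the pose to reach, as a shift and turn from the pose commanded when the call began, along the tool's axes at that moment; what a row does not reach only later rows make up. A row lasts 1/8 s, in which the tool goes at most 62.5 mm and 10.7 degrees, less where a joint would pass 70% of its speed; a pose out of reach is approached as far as the arm can. A call with a gripper value outside its range is refused whole. The fingers move at their own pace and stop on an object; the grip force is fixed at half the most. Time passes only in rows, so rows that repeat a pose let the fingers close. It gives the time, the measured TCP pose, the force, the opening and the grip force at its end, in the units of the state.
- env.state(): the state, without advancing time (a new reading comes with each control period).
- env.read_camera(name): name is "scene" or "top" or "wrist"; returns (picture, depth): 480x640x3 uint8, red, green, blue; 480x640 float32, mm along the optical axis (not along the pixel's ray), 0 where there is no reading.
- env.get_calibration(name): a dict with "intrinsics" (3x3 intrinsics, pixels), "D" ([k1, k2, p1, p2, k3] as OpenCV has them; the pictures are not rectified), "cam_to_world" (4x4, takes a point from camera to world coordinates); the wrist camera has in their place "T_tool_cam" (4x4, takes a point from camera to tool coordinates, whose origin is the TCP and whose axes are the flange's). Camera axes: x right, y up, looking along -z (the intrinsics and any distortion apply to the point x, -y, -z); pixel columns grow to the right and rows downward; lengths in mm; the calibration is good to about 2 mm. A picture is of the moment at which its call begins: read the wrist's pose just before it. get_calibration takes no time and is no camera call.
- env.job_done(): hands the job in; it is judged then, once.
The state is a dict: "t": time; "joints": joint angles; "qvel": joint speeds; "tau": joint torques, N m; "eef_pos": TCP position; "tcp_rot": TCP orientation; "ft_force": force on the tool from outside, world axes, zero at the start; "moment": the same for the moment, N m; "opening": opening from 0.0 (shut) to 1.0 (fully open); "grip_force": force on a finger pad.
Only numpy, scipy, OpenCV 4.12 (cv2) and the standard library are available. Lean on these libraries where they do the work, as an engineer would, in place of code of your own. Each camera call takes 0.05 s, during which the arm holds its last target. There are 200 camera calls.

## Task

Pack the spices away after cooking: swing the caddy's wire bail back, lift off the white lid, and stand every spice jar from the folding stand upright in the blue caddy. Then put the lid back fully home, swing the bail over it until it snaps past centre and clamps, and snap the emptied stand's back panel over centre so that it lies folded flat on its base. Leave the egg timer and the teaspoon where they are.

Things in the scene. Friction and masses are not known exactly. Their poses are not given: they have to be found in the camera images.
- stand: Folding spice stand of wood, fixed. Base 115 mm (its x) by 158 mm (its y), base top 8 mm above the worktop; end cheeks 26 mm high, 8 mm thick, at y = +-83 mm. Origin: centre of the underside; x points away from the robot towards the back panel, z up. The jars start standing in a row along y, 50 mm apart, about 60 mm in front of the panel.
- panel_hinge (a point): Middle of the back panel's hinge line: on the stand at x = +50 mm, 14 mm above the worktop; the hinge line runs along the stand's y. A wall cupboard overhangs the back of the worktop, its underside 490 mm up and its doors about 550 mm ahead of the robot's base, handles 30 mm nearer: behind the panel or the bail keep the wrist on the robot's side (lean the tool).
- panel_edge (a point): Middle of the back panel's free edge, 62 mm from the hinge line. The panel is 150 mm wide and 8 mm thick, light wood slats.
- stand_panel (a joint): Back panel (rad): 0 = open, upright; 1.57 = folded forward (towards the robot), flat on the base. An over-centre spring holds it at either end and turns over at about 0.8 rad; leaving the open stop takes about 4 N at the free edge, pushed from behind; past centre it snaps down by itself if the base is empty.
- caddy: Blue clip-top caddy, fixed, 72 mm (its x) by 166 mm (its y), 36 mm high to the rim, walls and floor 5 mm, inside 62 by 156 mm, no partitions. A steel collar 12 mm wide runs round the outside, its top 28 mm above the worktop: the lid's lower edge rests on it. Origin: centre of the underside; x points away from the robot, z up.
- caddy_in (a point): Centre of the caddy's inner floor, 5 mm above the worktop.
- bail (a joint): Caddy's wire bail (rad): 0 = clamped (as it starts), leaning 10 degrees past vertical towards the robot, over the lid; 1.08 = open, leaning 52 degrees back, away from the robot. Turns about a line along the caddy's y, 18 mm above the worktop, through the caddy's middle; over-centre spring turning over at about 0.54 rad, about 2 N at the bar, past it snaps home by itself.
- bail_bar (a point): Middle of the bail's cross bar, 85 mm from the turning line: round wire 7 mm thick, 202 mm long along the caddy's y, black sleeve 11 mm thick on the middle 50 mm (the sleeve is looks only). Side wires at y = +-101 mm. The bar passes about 4 mm above the seated lid's grip rib.
- lid: Loose white lid, 92 mm (its x) by 186 mm (its y), 51 mm high to its flat top, 0.22 kg, walls 4 mm, open below, inside 84 by 178 by 47 mm deep. Starts on the caddy: over its rim with 6 mm play each side, resting on the collar, origin 28 mm above the worktop; either way round fits. Origin: centre of the lower edge plane. Two grey blocks 14 mm high on top at y = +-72 mm.
- lid_grip (a point): Centre of the wooden grip rib in the middle of the lid's top: 12 mm thick (lid's x), 56 mm long (y), 17 mm high; this point is 59 mm above the lid's origin. When the lid is off, it can stand on the free worktop left of the stand and caddy, some 40 mm back from the front edge (0.37 m ahead of the robot's base) in case it is knocked.
- jar_red: Low spice jar with a red screw cap, round, 44 mm across, 62 mm high, 0.11 kg. Origin: centre of the underside, z up its axis. May be absent.
- jar_green: Low spice jar with a green screw cap, round, 44 mm across, 62 mm high, 0.11 kg. Origin: centre of the underside, z up its axis. May be absent.
- jar_yellow: Low spice jar with a yellow screw cap, round, 44 mm across, 62 mm high, 0.11 kg. Origin: centre of the underside, z up its axis. May be absent.
- egg_timer: Red and white egg timer, 62 mm across, 60 mm high, a bystander behind the work. Origin: underside.
- teaspoon: Teaspoon with a purple handle, 133 mm long, a bystander. Origin: underside.

How it is judged:
By the outcome, as a careful person would: the job done as asked, in the order asked, and still so for the second after the job is handed in, with the robot touching nothing.
Of jar_red, jar_green, jar_yellow only 2 to 3 are there at a start; the rules pass over those that are not, and their reading is None.
At some moment in a run one of lid may be knocked a few centimetres aside while the robot is not near it.
It also fails if it takes over 208 s, if anything falls off the work surface, if the arm or the gripper's body presses on something with over 40 N, if the wrist force passes 120 N, or if a joint passes its speed limit or range.

## Working session

There is one attempt and no reset: what is moved stays moved. The work goes in short steps, Python scripts to look and compute and a tool call to move; the robot and the scene stay as the last step left them, time stands still between calls to the robot, and variables do not carry over. Pictures are saved under pics/ and viewed, at most 15 in all, crops included, and the job is handed in when it is done.

Besides the shell and the picture viewer there is one more tool, called after "Request:" by a JSON object that holds its "api" and its "payload", one argument or row to a line. carry_out: Moves the arm, as the interface text tells. Its arguments: {"type":"object","properties":{"series":{"type":"array","items":{"type":"array","items":{"type":"number"}}}},"required":["series"]}

```bash
mkdir -p pics; ls; cat > h.py <<'E'
import numpy as np, cv2
from cell import env
from scipy.spatial.transform import Rotation as R
def T():
    s=env.state(); M=np.eye(4); M[:3,:3]=R.from_euler('xyz',s['tcp_rot']).as_matrix(); M[:3,3]=s['eef_pos']; return M
def shot(name):
    M=T(); im,d=env.read_camera(name); c=env.get_calibration(name)
    C=np.array(c['cam_to_world']) if 'cam_to_world' in c else M@np.array(c['T_tool_cam'])
    return im,d,np.array(c['intrinsics']),np.array(c['D']),C
def save(im,fn,crop=None,s=1):
    if crop: x0,y0,x1,y1=crop; im=im[y0:y1,x0:x1]
    cv2.imwrite('pics/'+fn,cv2.cvtColor(cv2.resize(im,None,fx=s,fy=s,interpolation=cv2.INTER_CUBIC),cv2.COLOR_RGB2BGR))
def cloud(d,K,D,C):
    h,w=d.shape; u,v=np.meshgrid(np.arange(w),np.arange(h))
    p=cv2.undistortPoints(np.stack([u,v],-1).reshape(-1,1,2).astype(float),K,D).reshape(h,w,2)
    P=np.stack([p[...,0]*d,-p[...,1]*d,-d],-1)@C[:3,:3].T+C[:3,3]
    P[d<=0]=np.nan; return P
E
python3 - <<'E'
from h import *
for n in ['scene','top']:
    im,d,K,D,C=shot(n); save(im,n+'0.png'); np.savez(n+'0.npz',im=im,P=cloud(d,K,D,C)); print(n,C[:3,3],(d>0).mean())
print(env.state()); print(env.get_calibration('wrist'))
E
```

```text
pics
scene [  67.02535669 -224.65427185  720.70733586] 0.9958854166666666
top [467.19384928 153.20615494 953.16405728] 0.995966796875
{'t': 0.1, 'joints': array([ 1.21143865e+00,  4.91521318e-01,  1.55941976e+00, -3.41871379e-05,
        1.09171309e+00, -1.05610069e-01]), 'qvel': array([ 2.84963742e-04, -8.12112684e-04,  7.64133456e-04, -2.51024105e-05,
        2.17123133e-05,  5.44032317e-04]), 'tau': array([ 3.13797413e-03, -6.13623405e+01, -2.58607882e+01,  6.93997834e-02,
        4.70641418e-02, -7.97822804e-05]), 'eef_pos': array([156.87063437, 604.95889163, 404.19562814]), 'tcp_rot': array([-3.14053386e+00, -8.17454024e-05,  2.88786078e+00]), 'ft_force': array([ 0.33972914, -0.60124981, -0.33806757]), 'moment': array([-0.04111438,  0.00810698, -0.01787317]), 'grip_force': 0.0, 'opening': 0.9964559394900369}
{'intrinsics': array([[395.80956944,   0.        , 321.36999632],
       [  0.        , 395.80956944, 245.50827751],
       [  0.        ,   0.        ,   1.        ]]), 'D': array([-0.05810632,  0.        ,  0.        ,  0.        ,  0.        ]), 'T_tool_cam': array([[ 7.17437581e-04,  9.70098241e-01,  2.42711534e-01,
         6.77817396e+01],
       [ 9.99999102e-01, -4.21304734e-04, -1.27200365e-03,
        -3.01569502e-01],
       [-1.13171298e-03,  2.42712229e-01, -9.70097672e-01,
         2.01725683e+01],
       [ 0.00000000e+00,  0.00000000e+00,  0.00000000e+00,
         1.00000000e+00]])}
```

View pics/scene0.png

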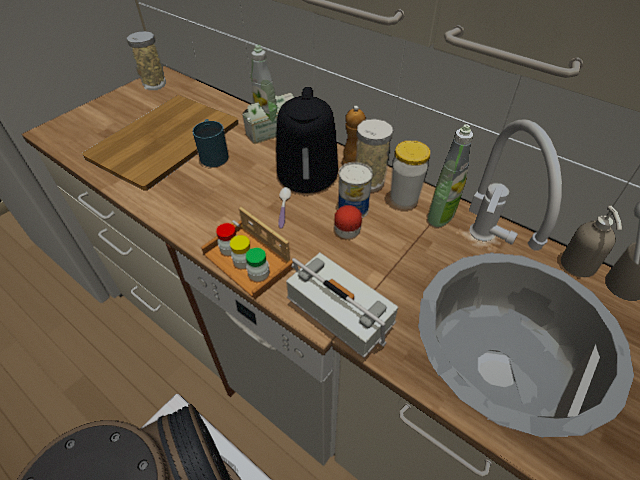

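View pics/top0.png

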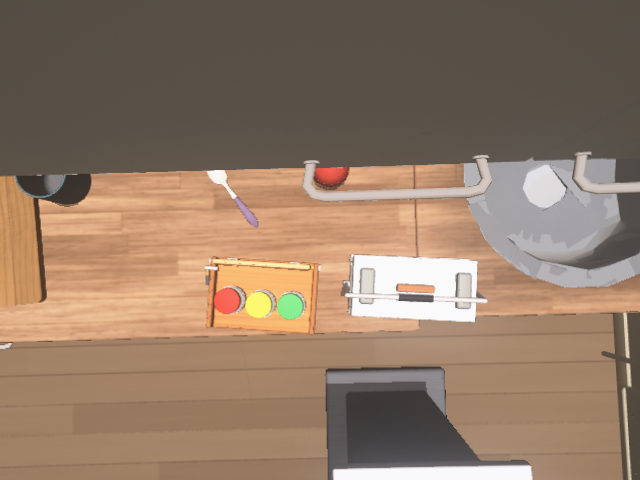

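Scene shows red, yellow and green jars (top view (229,301), (260,304), (290,306)) on the stand, panel open at (265,264), and lidded caddy at (413,288) with the bail bar from (347,294) to (485,299).

```bash
python3 - <<'E'
from h import *
z=np.load('top0.npz'); im,P=z['im'],z['P']
hsv=cv2.cvtColor(im,cv2.COLOR_RGB2HSV)
H,S,V=[hsv[...,i].astype(int) for i in range(3)]
reg=np.zeros(H.shape,bool); reg[280:325,210:310]=1
for n,m in dict(red=((H<6)|(H>174)),yel=((H>22)&(H<35)),gre=((H>50)&(H<80))).items():
    m=m&reg&(S>140)&(P[...,2]>55); p=P[m]; print(n,m.sum(),(p.min(0)+p.max(0))/2,np.median(p,0))
# lid top
reg=np.zeros(H.shape,bool); reg[245:330,335:490]=1
m=reg&(abs(P[...,2]-79)<5); ys,xs=np.nonzero(m)
q=P[m][:,:2].astype(np.float32); print('lid',m.sum(),cv2.minAreaRect(q),np.median(P[m],0))
m=reg&(P[...,2]>98); p=P[m]; print('bar',m.sum(),np.median(p,0),p[:,1].min(),p[:,1].max()); print(np.polyfit(p[:,1],p[:,0],1))
m=reg&(S>110)&(H<20)&(P[...,2]>88); print('rib',m.sum(),np.median(P[m],0),cv2.minAreaRect(P[m][:,:2].astype(np.float32)))
reg=np.zeros(H.shape,bool); reg[250:280,200:325]=1
m=reg&(P[...,2]>60); p=P[m];print('panel',m.sum(),cv2.minAreaRect(p[:,:2].astype(np.float32)),np.median(p,0))
reg=np.zeros(H.shape,bool); reg[250:340,195:325]=1
for lo,hi in((20,32),(4,14)):
    m=reg&(P[...,2]>lo)&(P[...,2]<hi)&(S>150)&(H<20); print('stand',m.sum(),cv2.minAreaRect(P[m][:,:2].astype(np.float32)))
for u,v in [(208,262),(320,266),(208,325),(314,330),(211,262),(316,267)]: print(u,v,P[v,u])
for n,u,v in(('spoon',240,200),('timer',330,176)):print(n,P[v,u])
E
```

```text
red 523 [428.39407045 313.06211124  68.96619724] [428.42995196 312.696278    69.13879477]
yel 280 [421.21638093 264.31918349  68.98848989] [415.68948114 269.95895976  68.94652501]Traceback (most recent call last):
  File "<stdin>", line 7, in <module>
    return umr_minimum(a, axis, None, out, keepdims, initial, where)
ValueError: zero-size array to reduction operation minimum which has no identity
```

```bash
python3 - <<'E'
from h import *
im=cv2.imread('pics/top0.png')[:,:,::-1]; save(im,'topc.png',(195,235,495,345),2.6)
E
```

```text
(no output)
```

View pics/topc.png

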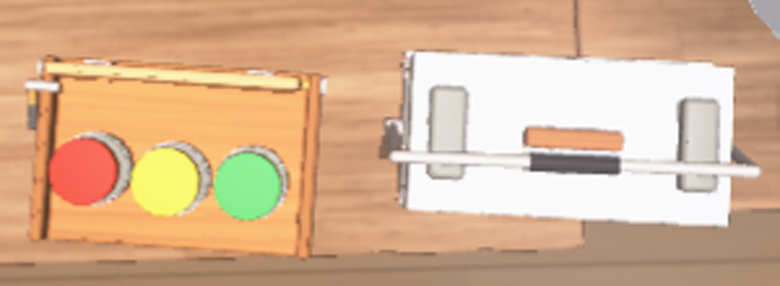

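Crop: cap centres at crop (84,171), (165,179), (247,185); lid corners about (407,52),(733,68),(728,226),(405,208); stand corners (40,60),(322,75),(308,257),(34,238).

```bash
python3 - <<'E'
from h import *
z=np.load('top0.npz'); im,P=z['im'],z['P']
hsv=cv2.cvtColor(im,cv2.COLOR_RGB2HSV)
H,S,V=[hsv[...,i].astype(int) for i in range(3)]
Z=P[...,2]
for n,u,v in(('r',227,301),('y',258,304),('g',290,306)):
    reg=np.zeros(H.shape,bool); reg[v-17:v+18,u-15:u+16]=1
    m=reg&(Z>62)&(Z<76); p=P[m]; print(n,m.sum(),p.mean(0),cv2.minEnclosingCircle(p[:,:2].astype(np.float32)))
reg=np.zeros(H.shape,bool); reg[245:330,345:480]=1
m=reg&(abs(Z-79)<5); print('lid',m.sum(),cv2.minAreaRect(P[m][:,:2].astype(np.float32)),np.median(Z[m]))
reg[:,335:490]=reg[:,400:401]
m=reg&(Z>98)&(Z<112); p=P[m]; print('bar',m.sum(),np.median(p,0),p[:,1].min(),p[:,1].max(),np.polyfit(p[:,1],p[:,0],1))
reg=np.zeros(H.shape,bool); reg[284:292,396:437]=1
m=reg&(Z>88)&(Z<99); print('rib',m.sum(),cv2.minAreaRect(P[m][:,:2].astype(np.float32)),np.median(Z[m]))
reg=np.zeros(H.shape,bool); reg[255:272,210:316]=1
m=reg&(Z>66); p=P[m];print('panel',m.sum(),cv2.minAreaRect(p[:,:2].astype(np.float32)),np.median(p,0))
reg=np.zeros(H.shape,bool); reg[255:336,200:325]=1
for lo,hi in((22,31),(4,14)):
    m=reg&(Z>lo)&(Z<hi); print('stand',m.sum(),cv2.minAreaRect(P[m][:,:2].astype(np.float32)))
p=P[:,400];print('front edge x',[ (v,P[v,400].round()) for v in (324,330)])
np.set_printoptions(suppress=True,precision=1)
for u,v in [(213,262),(316,266),(210,325),(312,331),(240,200),(222,178),(256,220),(330,176)]: print(u,v,P[v,u])
E
```

```text
r 563 [428.9132195  312.87305248  68.95148304] ((428.8036804199219, 313.447509765625), 20.802804946899414)
y 538 [421.3610021  264.28821978  68.91134434] ((421.3497619628906, 264.59393310546875), 19.95729637145996)
g 527 [417.42051877 216.27516226  69.16661099] ((417.36859130859375, 216.4535675048828), 19.89875602722168)
lid 5570 ((440.7063293457031, 31.045310974121094), (201.04739379882812, 92.00849914550781), 85.51447296142578) 78.18786751655239
bar 771 [427.16645566  29.3292719  104.78093581] -73.48027547118329 132.73245409316067 [6.80848432e-02 4.25109528e+02]
rib 282 ((440.99664306640625, 27.78055191040039), (54.765716552734375, 10.46368408203125), 88.37944793701172) 94.2340013797592
panel 514 ((483.6055603027344, 258.66802978515625), (149.5559539794922, 8.023844718933105), 84.67041778564453) [483.55033013 258.62958197  74.49029503]
stand 734 ((434.45849609375, 268.6572265625), (184.27163696289062, 113.94227600097656), 84.5460433959961)
stand 4049 ((435.52984619140625, 264.0596008300781), (199.32240295410156, 117.88204956054688), 84.56852722167969)
front edge x [(324, array([379.,  42.,   0.])), (330, array([369.,  42.,  -3.]))]
213 262 [487.8 331.7  74.5]
316 266 [477.8 176.   26.4]
210 325 [388.2 348.6  23.3]
312 331 [374.3 185.3  24.7]
240 200 [590.  298.4  10.8]
222 178 [628.8 329.    1.9]
256 220 [556.9 273.8   2.7]
330 176 [617.7 149.5  55.8]
```

```bash
cat >> h.py <<'E'
def go(*targets,start=None):
    """targets: (x,y,ztip,psi_deg) world; prints tool-frame shift m, turn deg from current pose"""
    M=T(); psi0=np.degrees(np.arctan2(M[1,0],M[0,0]))
    Rn=R.from_euler('xyz',[np.pi,0,np.radians(psi0)]).as_matrix()
    print('tcp',M[:3,3].round(1),'psi',round(psi0,2))
    for x,y,z,psi in targets:
        d=Rn.T@(np.array([x,y,z+190])-M[:3,3]); t=-(psi-psi0)
        t=(t+180)%360-180
        print((x,y,z,psi),(d/1000).round(4),round(t,2))
def fr(o,yaw):
    c,s=np.cos(np.radians(yaw)),np.sin(np.radians(yaw)); return lambda a,b:(o[0]+c*a-s*b,o[1]+s*a+c*b)
cad=fr((441.5,29),-3.9); sta=fr((434,263),-5.3)
E
python3 - <<'E'
from h import *
go((430,100,140,176.1),(*cad(-38,45),125,176.1),(*cad(-38,45),87,176.1),(*cad(32,45),87,176.1))
E
```

```text
tcp [156.9 605.  404.2] psi 165.46
(430, 100, 140, 176.1) [-0.3911 -0.4202  0.0742] -10.64
(np.float64(406.64868548418315), np.float64(76.48037359288168), 125, 176.1) [-0.3744 -0.4489  0.0892] -10.64
(np.float64(406.64868548418315), np.float64(76.48037359288168), 87, 176.1) [-0.3744 -0.4489  0.1272] -10.64
(np.float64(476.4865850026755), np.float64(71.7193032463143), 87, 176.1) [-0.4432 -0.4359  0.1272] -10.64
```

Request:
{"api": "carry_out", "payload": {
  "series": [
    [-0.391,-0.42,0.074,-10.6,0],
    [-0.391,-0.42,0.074,-10.6,0],
    [-0.391,-0.42,0.074,-10.6,0],
    [-0.391,-0.42,0.074,-10.6,0],
    [-0.391,-0.42,0.074,-10.6,0],
    [-0.391,-0.42,0.074,-10.6,0],
    [-0.391,-0.42,0.074,-10.6,0],
    [-0.391,-0.42,0.074,-10.6,0],
    [-0.391,-0.42,0.074,-10.6,0],
    [-0.391,-0.42,0.074,-10.6,0],
    [-0.391,-0.42,0.074,-10.6,0],
    [-0.391,-0.42,0.074,-10.6,0],
    [-0.374,-0.449,0.089,-10.6,0],
    [-0.374,-0.449,0.089,-10.6,0],
    [-0.374,-0.449,0.127,-10.6,0],
    [-0.374,-0.449,0.127,-10.6,0],
    [-0.374,-0.449,0.127,-10.6,0]
  ]
}}

```text
t: 2.22
eef_pos: [406.5, 77.1, 278.6]
tcp_rot: [3.141, 0.0, 3.074]
ft_force: [0.6, -0.1, -0.4]
opening: 0.006
grip_force: 0.0
```

```bash
python3 - <<'E'
from h import *
go((*cad(-38,45),87,176.1),(*cad(32,45),87,176.1)); print(env.state()['t'],env.state()['opening'])
im,d,K,D,C=shot('scene'); save(im,'s1.png',(250,200,450,350),4)
E
```

```text
tcp [406.5  77.1 278.6] psi 176.12
(np.float64(406.64868548418315), np.float64(76.48037359288168), 87, 176.1) [-0.0002 -0.0007  0.0016] 0.02
(np.float64(476.4865850026755), np.float64(71.7193032463143), 87, 176.1) [-0.0702 -0.0007  0.0016] 0.02
2.225 0.0061264907908624685
```

View pics/s1.png

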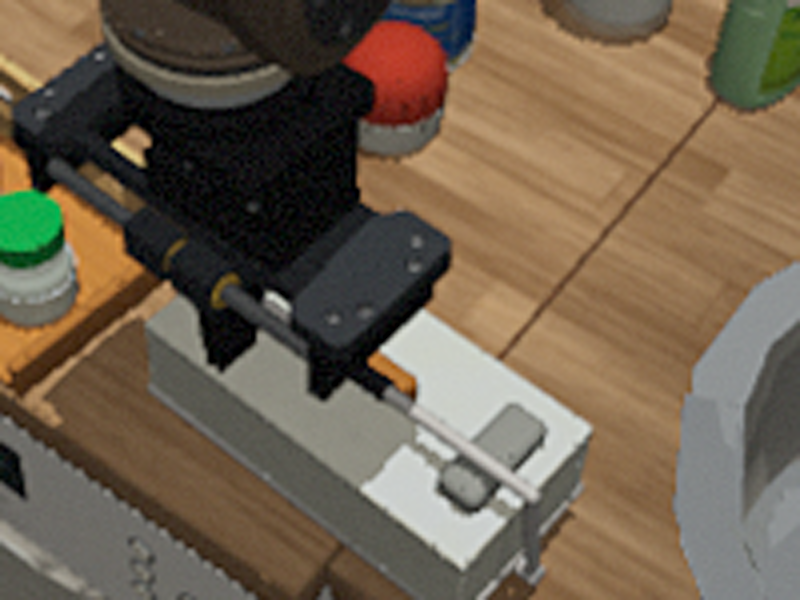

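```bash
python3 - <<'E'
from h import *
c=env.get_calibration('scene'); C=np.array(c['cam_to_world'])
def proj(p):
    q=np.linalg.inv(C)@np.append(p,1); q=q[:3]*[1,-1,-1]
    return cv2.projectPoints(q.reshape(1,1,3),np.zeros(3),np.zeros(3),np.array(c['intrinsics']),np.array(c['D']))[0].ravel()
M=T()
for dx,dy in ((0,0),(0,30),(0,-30),(0,50),(0,-50)):
    for z in(190,130): print(dx,dy,z,((proj((M@[dx,dy,z,1])[:3])-[250,200])*4).round())
E
```

```text
0 0 190 [225. 348.]
0 0 130 [220. 265.]
0 30 190 [176. 312.]
0 30 130 [169. 228.]
0 -30 190 [275. 386.]
0 -30 130 [273. 303.]
0 50 190 [145. 289.]
0 50 130 [136. 204.]
0 -50 190 [309. 411.]
0 -50 130 [310. 329.]
```

The closed fingers are at crop (222,345), just in front of the bar; the other dark part is the body end and bar sleeve. Push.

Request:
{"api": "carry_out", "payload": {
  "series": [
    [-0.01,0,0.001,0,0],
    [-0.018,0,0.001,0,0],
    [-0.026,0,0.001,0,0],
    [-0.034,0,0.001,0,0],
    [-0.042,0,0.001,0,0],
    [-0.05,0,0.001,0,0],
    [-0.058,0,0.001,0,0],
    [-0.066,0,0.001,0,0],
    [-0.074,0,0.001,0,0],
    [-0.074,0,0.001,0,0],
    [-0.074,0,0.001,0,0],
    [-0.07,0,-0.05,0,0],
    [-0.07,0,-0.06,0,0.5],
    [-0.07,0,-0.06,0,0.5],
    [-0.07,0,-0.06,0,0.5]
  ]
}}

```text
t: 4.15
eef_pos: [475.8, 71.7, 336.8]
tcp_rot: [-3.142, -0.001, 3.073]
ft_force: [-0.0, -1.0, -1.0]
opening: 0.262
grip_force: 0.0
```

```bash
python3 - <<'E'
from h import *
im,d,K,D,C=shot('scene'); P=cloud(d,K,D,C)
save(im,'s2.png',(250,200,450,350),4)
im,d,K,D,C=shot('wrist'); np.savez('w2.npz',im=im,P=cloud(d,K,D,C))
go((*cad(0,0),110,86.1),(*cad(0,0),68,86.1))
E
```

```text
tcp [476.   71.6 336.7] psi 176.06
(np.float64(441.5), np.float64(29.0), 110, 86.1) [ 0.0314 -0.0449  0.0367] 89.96
(np.float64(441.5), np.float64(29.0), 68, 86.1) [ 0.0314 -0.0449  0.0787] 89.96
```

View pics/s2.png

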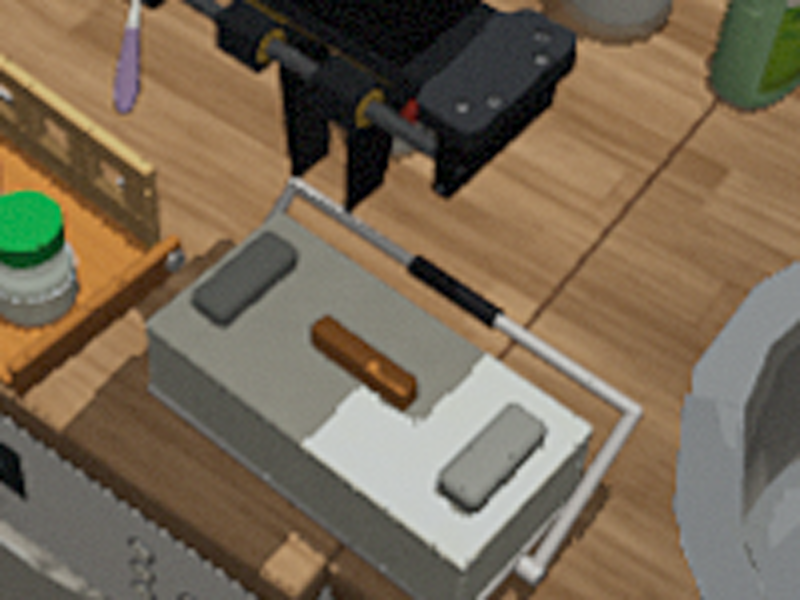

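Bail is fully open (bar at crop (300,185)–(638,412)). Now grip the rib.

Request:
{"api": "carry_out", "payload": {
  "series": [
    [0.031,-0.045,0.02,10,0.5],
    [0.031,-0.045,0.02,20,0.5],
    [0.031,-0.045,0.02,30,0.5],
    [0.031,-0.045,0.02,40,0.5],
    [0.031,-0.045,0.02,50,0.5],
    [0.031,-0.045,0.02,60,0.5],
    [0.031,-0.045,0.02,70,0.5],
    [0.031,-0.045,0.02,80,0.5],
    [0.031,-0.045,0.037,90,0.5],
    [0.031,-0.045,0.05,90,0.5],
    [0.031,-0.045,0.05,90,0.5],
    [0.031,-0.045,0.057,90,0.5],
    [0.031,-0.045,0.0635,90,0.5],
    [0.031,-0.045,0.0635,90,0.5]
  ]
}}

```text
t: 6.0
eef_pos: [442.0, 28.9, 273.9]
tcp_rot: [-3.141, -0.0, 1.503]
ft_force: [-0.2, 0.5, 0.0]
opening: 0.501
grip_force: 0.0
```

```bash
python3 - <<'E'
from h import *
im,d,K,D,C=shot('wrist'); save(im,'w3.png'); print(env.state()['opening'])
go((*cad(0,0),82,86.1),(*cad(0,0),150,86.1),(468,478,150,86.1))
E
```

```text
0.5011397558152555
tcp [442.   28.9 274.1] psi 86.08
(np.float64(441.5), np.float64(29.0), 82, 86.1) [ 0.0001 -0.0005  0.0021] -0.02
(np.float64(441.5), np.float64(29.0), 150, 86.1) [ 0.0001 -0.0005 -0.0659] -0.02
(468, 478, 150, 86.1) [ 0.4498 -0.0047 -0.0659] -0.02
```

View pics/w3.png

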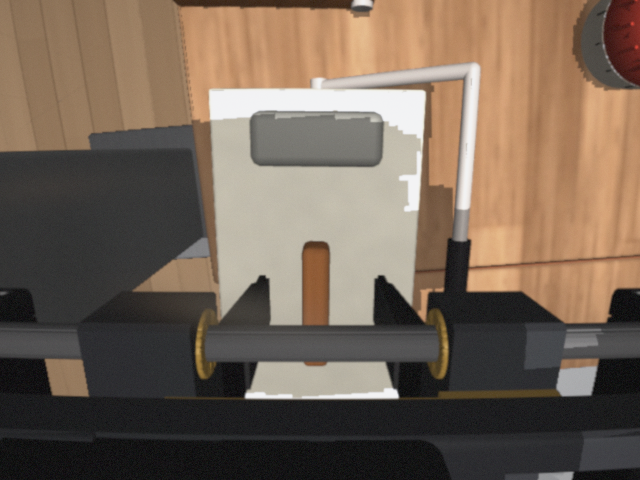

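Rib is centred between the fingers ((316,300)). Close and lift.

Request:
{"api": "carry_out", "payload": {
  "series": [
    [0,0,0.002,0,0.5],
    [0,0,0.002,0,0],
    [0,0,0.002,0,0],
    [0,0,0.002,0,0],
    [0,0,0.002,0,0],
    [0,0,0.002,0,0],
    [0,0,-0.01,0,0],
    [0,0,-0.02,0,0],
    [0,0,-0.04,0,0],
    [0,0,-0.06,0,0],
    [0,0,-0.06,0,0]
  ]
}}

```text
t: 7.42
eef_pos: [442.0, 28.9, 335.7]
tcp_rot: [3.138, -0.0, 1.502]
ft_force: [0.4, 0.2, -1.9]
opening: 0.123
grip_force: 30.0
```

Request:
{"api": "carry_out", "payload": {
  "series": [
    [0.05,0,0,0,0],
    [0.1,0,0,0,0],
    [0.15,0,0,0,0],
    [0.2,0,0,0,0],
    [0.25,0,0,0,0],
    [0.3,0,0,0,0],
    [0.35,0,0,0,0],
    [0.4,0,0,0,0],
    [0.44,0,0.01,0,0],
    [0.45,0,0.04,0,0],
    [0.45,0,0.07,0,0],
    [0.45,0,0.083,0,0],
    [0.45,0,0.086,0,0],
    [0.45,0,0.088,0,0],
    [0.45,0,0.089,0,0]
  ]
}}

```text
t: 9.3
eef_pos: [473.1, 477.8, 246.2]
tcp_rot: [3.14, -0.001, 1.502]
ft_force: [-0.4, -0.1, -1.1]
opening: 0.123
grip_force: 30.0
```

Request:
{"api": "carry_out", "payload": {
  "series": [
    [0,0,0.001,0,0],
    [0,0,0.001,0,0.5],
    [0,0,0.001,0,0.5],
    [0,0,0.001,0,0.5],
    [0,0,-0.02,0,0.5],
    [0,0,-0.06,0,0.6],
    [0,0,-0.085,0,0.65],
    [0,0,-0.085,0,0.65]
  ]
}}

```text
t: 10.3
eef_pos: [473.0, 477.9, 332.3]
tcp_rot: [3.139, -0.003, 1.502]
ft_force: [0.5, -0.6, -0.7]
opening: 0.645
grip_force: 0.0
```

```bash
python3 - <<'E'
from h import *
g=(417.4,216.4)
go((*g,140,84.7),(*g,44,84.7),(*g,110,84.7)); print(env.state()['opening'])
im,d,K,D,C=shot('top'); P=cloud(d,K,D,C);Z=P[...,2]; save(im,'t4.png',(0,150,500,350),1.6)
m=(abs(Z-51)<4)&(P[...,1]>370)&(P[...,1]<590)&(P[...,0]>405)&(P[...,0]<550)
print(m.sum(),cv2.minAreaRect(P[m][:,:2].astype(np.float32)))
E
```

```text
tcp [473.  477.9 332.3] psi 86.06
(417.4, 216.4, 140, 84.7) [-0.2647 -0.0375  0.0023] 1.36
(417.4, 216.4, 44, 84.7) [-0.2647 -0.0375  0.0983] 1.36
(417.4, 216.4, 110, 84.7) [-0.2647 -0.0375  0.0323] 1.36
0.6448730290405377
4284 ((475.0595703125, 475.71209716796875), (185.25942993164062, 91.68266296386719), 85.8435287475586)
```

View pics/t4.png

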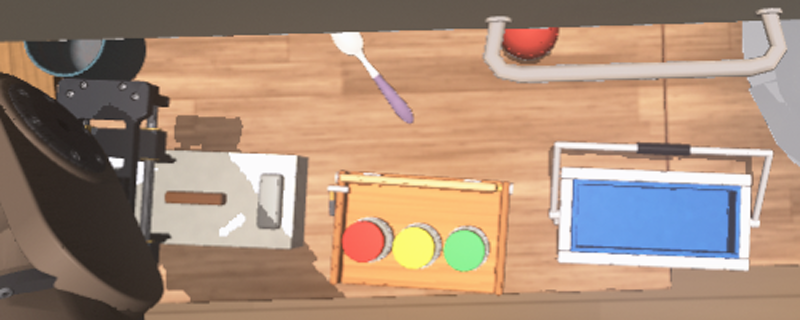

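Lid stands at upper left of the view (200,198), caddy is empty and open at (655,218), bail back at (665,150). Now the green jar.

Request:
{"api": "carry_out", "payload": {
  "series": [
    [-0.06,-0.009,0,0,0.65],
    [-0.12,-0.018,0,0.5,0.65],
    [-0.18,-0.027,0,1,0.65],
    [-0.24,-0.036,0,1.4,0.65],
    [-0.265,-0.0375,0.01,1.4,0.65],
    [-0.265,-0.0375,0.04,1.4,0.65],
    [-0.265,-0.0375,0.07,1.4,0.65],
    [-0.265,-0.0375,0.09,1.4,0.65],
    [-0.265,-0.0375,0.099,1.4,0.65],
    [-0.265,-0.0375,0.099,1.4,0.65],
    [-0.265,-0.0375,0.099,1.4,0],
    [-0.265,-0.0375,0.099,1.4,0],
    [-0.265,-0.0375,0.099,1.4,0],
    [-0.265,-0.0375,0.099,1.4,0],
    [-0.265,-0.0375,0.08,1.4,0],
    [-0.265,-0.0375,0.04,1.4,0],
    [-0.265,-0.0375,0.01,1.4,0],
    [-0.265,-0.0375,0.01,1.4,0]
  ]
}}

```text
t: 12.6
eef_pos: [417.4, 216.1, 321.9]
tcp_rot: [3.138, -0.002, 1.478]
ft_force: [-0.2, -0.2, -1.5]
opening: 0.415
grip_force: 28.3
```

```bash
python3 - <<'E'
from h import *
im,d,K,D,C=shot('top'); P=cloud(d,K,D,C);Z=P[...,2]
m=(abs(Z-36)<4)&(abs(P[...,0]-441)<60)&(abs(P[...,1]-29)<92)
print(m.sum(),cv2.minAreaRect(P[m][:,:2].astype(np.float32)),Z[m].mean())
m=(abs(Z-28)<3)&(abs(P[...,0]-441)<70)&(abs(P[...,1]-29)<100)
print(m.sum(),cv2.minAreaRect(P[m][:,:2].astype(np.float32)))
m=(abs(Z-5)<3)&(abs(P[...,0]-441)<34)&(abs(P[...,1]-29)<80)
print(m.sum(),cv2.minAreaRect(P[m][:,:2].astype(np.float32)))
hsv=cv2.cvtColor(im,cv2.COLOR_RGB2HSV); m=(abs(hsv[...,0].astype(int)-108)<10)&(hsv[...,1]>120)&(abs(P[...,0]-441)<60)&(abs(P[...,1]-29)<92)
print('blue',m.sum(),cv2.minAreaRect(P[m][:,:2].astype(np.float32)))
go((*cad(0,-50),110,86.1),(*cad(0,-50),42,86.1))
E
```

```text
911 ((445.25762939453125, 28.002403259277344), (167.11904907226562, 82.9842529296875), 84.35762786865234) 35.17467111809105
2160 ((441.9794616699219, 29.722572326660156), (199.76214599609375, 95.71243286132812), 86.08889770507812)
3192 ((441.75555419921875, 27.06897735595703), (154.70803833007812, 62.14137268066406), 86.21404266357422)
blue 4260 ((441.38323974609375, 28.910865783691406), (164.47630310058594, 70.47470092773438), 86.03990936279297)
tcp [417.2 216.  320.6] psi 84.66
(np.float64(438.0992354667376), np.float64(-20.884213941780267), 110, 86.1) [-0.2339  0.0429  0.0206] -1.44
(np.float64(438.0992354667376), np.float64(-20.884213941780267), 42, 86.1) [-0.2339  0.0429  0.0886] -1.44
```

Request:
{"api": "carry_out", "payload": {
  "series": [
    [-0.06,0.011,0,0,0],
    [-0.12,0.022,0,-0.5,0],
    [-0.18,0.033,0,-1,0],
    [-0.234,0.043,0,-1.4,0],
    [-0.234,0.043,0.01,-1.4,0],
    [-0.234,0.043,0.03,-1.4,0],
    [-0.234,0.043,0.05,-1.4,0],
    [-0.234,0.043,0.07,-1.4,0],
    [-0.234,0.043,0.083,-1.4,0],
    [-0.234,0.043,0.087,-1.4,0],
    [-0.234,0.043,0.0895,-1.4,0],
    [-0.234,0.043,0.0895,-1.4,0],
    [-0.234,0.043,0.0895,-1.4,0.6],
    [-0.234,0.043,0.0895,-1.4,0.6],
    [-0.234,0.043,0.06,-1.4,0.6],
    [-0.234,0.043,0.02,-1.4,0.65],
    [-0.234,0.043,0,-1.4,0.65],
    [-0.234,0.043,0,-1.4,0.65]
  ]
}}

```text
t: 14.9
eef_pos: [438.3, -20.9, 321.4]
tcp_rot: [3.138, 0.0, 1.502]
ft_force: [-0.4, -0.4, -1.1]
opening: 0.651
grip_force: 0.0
```

```bash
python3 - <<'E'
from h import *
go((421.4,264.4,130,84.7),(421.4,264.4,43,84.7))
im,d,K,D,C=shot('scene'); P=cloud(d,K,D,C);Z=P[...,2]
im,d,K,D,C=shot('wrist'); save(im,'w5.png')
E
```

```text
tcp [438.3 -20.9 321.4] psi 86.06
(421.4, 264.4, 130, 84.7) [ 0.2835 -0.0365  0.0014] 1.36
(421.4, 264.4, 43, 84.7) [ 0.2835 -0.0365  0.0884] 1.36
```

View pics/w5.png

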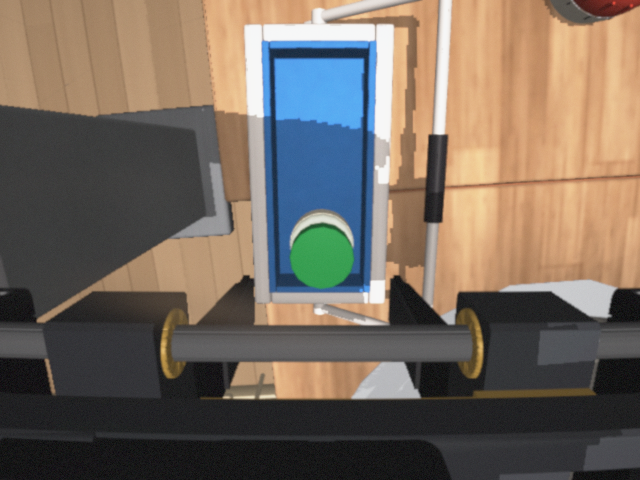

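Green jar stands upright near the caddy's right end (image (322,255)). Yellow next.

Request:
{"api": "carry_out", "payload": {
  "series": [
    [0.06,-0.008,0,0,0.65],
    [0.12,-0.016,0,0.5,0.65],
    [0.18,-0.024,0,1,0.65],
    [0.24,-0.032,0,1.4,0.65],
    [0.283,-0.0365,0,1.4,0.65],
    [0.283,-0.0365,0.02,1.4,0.65],
    [0.283,-0.0365,0.05,1.4,0.65],
    [0.283,-0.0365,0.075,1.4,0.65],
    [0.283,-0.0365,0.088,1.4,0.65],
    [0.283,-0.0365,0.088,1.4,0.65],
    [0.283,-0.0365,0.088,1.4,0],
    [0.283,-0.0365,0.088,1.4,0],
    [0.283,-0.0365,0.088,1.4,0],
    [0.283,-0.0365,0.088,1.4,0],
    [0.283,-0.0365,0.07,1.4,0],
    [0.283,-0.0365,0.03,1.4,0],
    [0.283,-0.0365,0,1.4,0],
    [0.283,-0.0365,0,1.4,0]
  ]
}}

```text
t: 17.25
eef_pos: [421.5, 263.9, 322.1]
tcp_rot: [3.138, -0.002, 1.478]
ft_force: [-0.8, 0.2, -1.9]
opening: 0.414
grip_force: 30.2
```

```bash
python3 - <<'E'
from h import *
go((*cad(0,0.5),120,86.1),(*cad(0,0.5),41,86.1))
E
```

```text
tcp [421.5 263.9 322.1] psi 84.66
(np.float64(441.5340076453326), np.float64(29.498842139417803), 120, 86.1) [-0.2316  0.0418  0.0121] -1.44
(np.float64(441.5340076453326), np.float64(29.498842139417803), 41, 86.1) [-0.2316  0.0418  0.0911] -1.44
```

Request:
{"api": "carry_out", "payload": {
  "series": [
    [-0.06,0.011,0,0,0],
    [-0.12,0.022,0,-0.5,0],
    [-0.18,0.033,0,-1,0],
    [-0.232,0.042,0,-1.4,0],
    [-0.232,0.042,0.01,-1.4,0],
    [-0.232,0.042,0.03,-1.4,0],
    [-0.232,0.042,0.05,-1.4,0],
    [-0.232,0.042,0.07,-1.4,0],
    [-0.232,0.042,0.084,-1.4,0],
    [-0.232,0.042,0.088,-1.4,0],
    [-0.232,0.042,0.091,-1.4,0],
    [-0.232,0.042,0.091,-1.4,0],
    [-0.232,0.042,0.091,-1.4,0.6],
    [-0.232,0.042,0.091,-1.4,0.6],
    [-0.232,0.042,0.06,-1.4,0.6],
    [-0.232,0.042,0.02,-1.4,0.65],
    [-0.232,0.042,0,-1.4,0.65],
    [-0.232,0.042,0,-1.4,0.65]
  ]
}}

```text
t: 19.5
eef_pos: [441.6, 29.1, 321.3]
tcp_rot: [3.138, -0.0, 1.502]
ft_force: [-0.5, 0.9, -0.9]
opening: 0.65
grip_force: 0.0
```

```bash
python3 - <<'E'
from h import *
go((428.8,313.2,130,84.7),(428.8,313.2,43,84.7))
E
```

```text
tcp [441.6  29.1 321.3] psi 86.06
(428.8, 313.2, 130, 84.7) [ 0.2826 -0.0323  0.0013] 1.36
(428.8, 313.2, 43, 84.7) [ 0.2826 -0.0323  0.0883] 1.36
```

Request:
{"api": "carry_out", "payload": {
  "series": [
    [0.06,-0.007,0,0,0.65],
    [0.12,-0.014,0,0.5,0.65],
    [0.18,-0.021,0,1,0.65],
    [0.24,-0.028,0,1.4,0.65],
    [0.2825,-0.032,0,1.4,0.65],
    [0.2825,-0.032,0.02,1.4,0.65],
    [0.2825,-0.032,0.05,1.4,0.65],
    [0.2825,-0.032,0.075,1.4,0.65],
    [0.2825,-0.032,0.088,1.4,0.65],
    [0.2825,-0.032,0.088,1.4,0.65],
    [0.2825,-0.032,0.088,1.4,0],
    [0.2825,-0.032,0.088,1.4,0],
    [0.2825,-0.032,0.088,1.4,0],
    [0.2825,-0.032,0.088,1.4,0],
    [0.2825,-0.032,0.07,1.4,0],
    [0.2825,-0.032,0.03,1.4,0],
    [0.2825,-0.032,0,1.4,0],
    [0.2825,-0.032,0,1.4,0]
  ]
}}

```text
t: 21.75
eef_pos: [429.2, 313.1, 322.1]
tcp_rot: [3.138, -0.002, 1.478]
ft_force: [-0.0, 0.6, -0.9]
opening: 0.417
grip_force: 29.9
```

```bash
python3 - <<'E'
from h import *
go((*cad(0,50.5),120,86.1),(*cad(0,50.5),41,86.1))
im,d,K,D,C=shot('top'); P=cloud(d,K,D,C);Z=P[...,2]; save(im,'t6.png',(180,220,500,340),2.5)
E
```

```text
tcp [429.2 313.1 322.1] psi 84.67
(np.float64(444.93477217859504), np.float64(79.38305608119808), 120, 86.1) [-0.2312  0.0374  0.0121] -1.43
(np.float64(444.93477217859504), np.float64(79.38305608119808), 41, 86.1) [-0.2312  0.0374  0.0911] -1.43
```

View pics/t6.png

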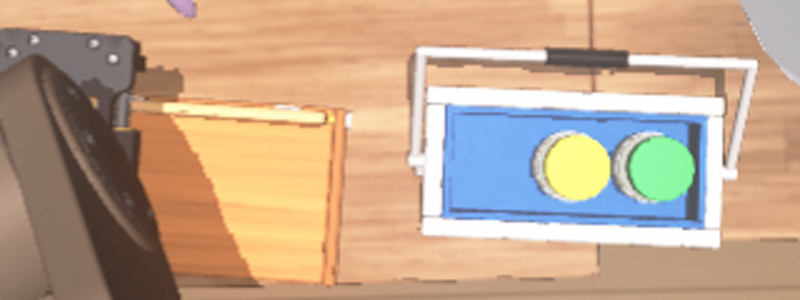

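Yellow (578,167) and green (661,168) stand upright in the caddy with room to the left; place red.

Request:
{"api": "carry_out", "payload": {
  "series": [
    [-0.06,0.01,0,0,0],
    [-0.12,0.02,0,-0.5,0],
    [-0.18,0.03,0,-1,0],
    [-0.231,0.0375,0,-1.4,0],
    [-0.231,0.0375,0.01,-1.4,0],
    [-0.231,0.0375,0.03,-1.4,0],
    [-0.231,0.0375,0.05,-1.4,0],
    [-0.231,0.0375,0.07,-1.4,0],
    [-0.231,0.0375,0.084,-1.4,0],
    [-0.231,0.0375,0.088,-1.4,0],
    [-0.231,0.0375,0.091,-1.4,0],
    [-0.231,0.0375,0.091,-1.4,0],
    [-0.231,0.0375,0.091,-1.4,0.6],
    [-0.231,0.0375,0.091,-1.4,0.6],
    [-0.231,0.0375,0.06,-1.4,0.6],
    [-0.231,0.0375,0.02,-1.4,0.5],
    [-0.231,0.0375,-0.01,-1.4,0.5],
    [-0.231,0.0375,-0.01,-1.4,0.5]
  ]
}}

```text
t: 24.05
eef_pos: [445.1, 79.5, 332.0]
tcp_rot: [3.137, -0.001, 1.502]
ft_force: [-1.1, 0.2, -0.8]
opening: 0.499
grip_force: 0.0
```

```bash
python3 - <<'E'
from h import *
im,d,K,D,C=shot('top'); P=cloud(d,K,D,C);Z=P[...,2]; save(im,'t7.png',(0,150,500,350),1.6)
m=(abs(Z-51)<4)&(P[...,1]>360)&(P[...,1]<680)&(P[...,0]>380)&(P[...,0]<550)
r=cv2.minAreaRect(P[m][:,:2].astype(np.float32)); print(m.sum(),r)
m=(Z>62)&(Z<75)&(P[...,1]>360)&(P[...,1]<680)&(P[...,0]>380)&(P[...,0]<550)&(abs(P[...,1]-r[0][1])<40)
p=P[m];print('rib',m.sum(),cv2.minAreaRect(p[:,:2].astype(np.float32)))
go((*r[0],140,86.1))
E
```

```text
5540 ((451.2596435546875, 471.20855712890625), (186.764892578125, 92.9883041381836), 86.12091827392578)
rib 279 ((451.55865478515625, 469.6176452636719), (54.703643798828125, 11.97401237487793), 85.86943817138672)
tcp [444.8  79.5 330.8] psi 86.06
(451.2596435546875, 471.20855712890625, 140, 86.1) [ 0.3912 -0.0205  0.0008] -0.04
```

View pics/t7.png

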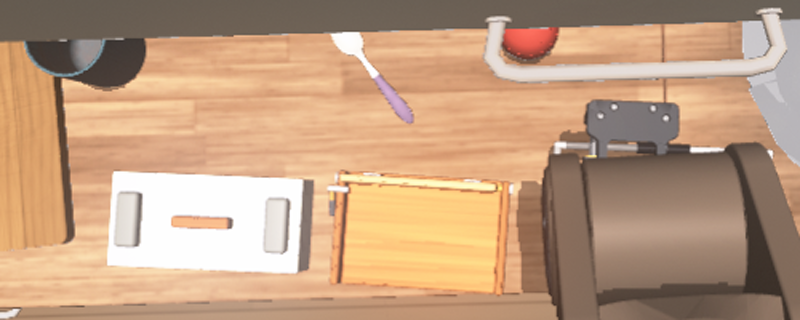

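Lid was knocked about 24 mm towards the front, now centred (451,471), image (207,222); stand is empty. Pick the lid up.

Request:
{"api": "carry_out", "payload": {
  "series": [
    [0.06,-0.003,0,0,0.5],
    [0.12,-0.006,0,0,0.5],
    [0.18,-0.01,0,0,0.5],
    [0.24,-0.013,0,0,0.5],
    [0.3,-0.016,0,0,0.5],
    [0.36,-0.019,0,0,0.5],
    [0.391,-0.0205,0,0,0.5],
    [0.391,-0.0205,0.03,0,0.5],
    [0.391,-0.0205,0.06,0,0.5],
    [0.391,-0.0205,0.075,0,0.5],
    [0.391,-0.0205,0.082,0,0.5],
    [0.391,-0.0205,0.085,0,0.5],
    [0.391,-0.0205,0.085,0,0.5]
  ]
}}

```text
t: 25.72
eef_pos: [451.5, 471.0, 245.8]
tcp_rot: [3.141, -0.001, 1.502]
ft_force: [-0.5, 0.4, 0.2]
opening: 0.496
grip_force: 0.0
```

```bash
python3 - <<'E'
from h import *
im,d,K,D,C=shot('wrist'); save(im,'w8.png'); np.set_printoptions(suppress=True,precision=1)
go((451.4,470.5,54,86.1)); P=cloud(d,K,D,C); Z=P[...,2]
m=(Z>60)&(Z<75)&(abs(P[...,1]-475)<40)&(abs(P[...,0]-451)<14); print('rib',P[m][:,0].min(),P[m][:,0].max(),P[m][:,1].max())
m=(abs(Z-51)<3)&(abs(P[...,1]-520)<12);print('lid x',P[m][:,0].min(),P[m][:,0].max())
m=(abs(Z-51)<3)&(abs(P[...,0]-430)<8);print('lid y',P[m][:,1].max())
E
```

```text
tcp [451.5 471.1 246. ] psi 86.06
(451.4, 470.5, 54, 86.1) [-0. -0.  0.] -0.04
rib 443.5468409204291 457.211519074265 499.5048442714388
lid x 406.30229768533775 499.63596915356777
lid y 566.5235608446771
```

View pics/w8.png

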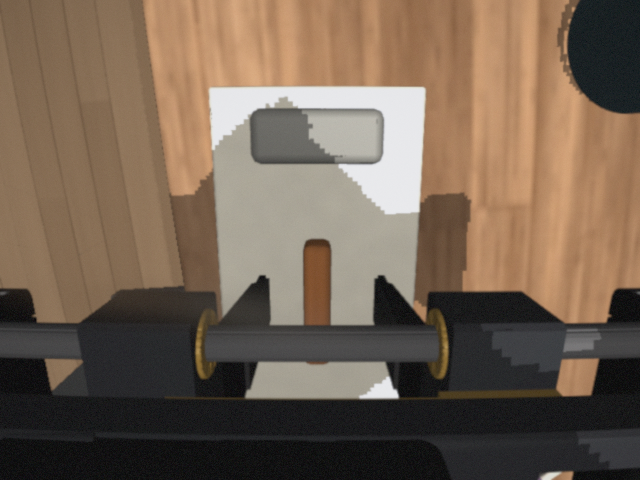

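Rib is centred again between the fingers (316,300), the same grip as the first time.

Request:
{"api": "carry_out", "payload": {
  "series": [
    [0,0,0.0015,0,0.5],
    [0,0,0.0015,0,0],
    [0,0,0.0015,0,0],
    [0,0,0.0015,0,0],
    [0,0,0.0015,0,0],
    [0,0,0.0015,0,0],
    [0,0,-0.01,0,0],
    [0,0,-0.03,0,0],
    [0,0,-0.06,0,0],
    [0,0,-0.088,0,0],
    [0,0,-0.088,0,0]
  ]
}}

```text
t: 27.15
eef_pos: [451.4, 471.1, 335.6]
tcp_rot: [3.139, -0.003, 1.502]
ft_force: [0.6, 0.2, -2.3]
opening: 0.125
grip_force: 30.0
```

```bash
python3 - <<'E'
from h import *
go((442,28.9,140,86.1),(442,28.9,83,86.1)); print(env.state()['opening'],env.state()['ft_force'])
E
```

```text
tcp [451.4 471.1 335.6] psi 86.06
(442, 28.9, 140, 86.1) [-0.4418  0.0209  0.0056] -0.04
(442, 28.9, 83, 86.1) [-0.4418  0.0209  0.0626] -0.04
0.12481465086980638 [ 0.59816295  0.22753521 -2.2968754 ]
```

Request:
{"api": "carry_out", "payload": {
  "series": [
    [-0.055,0.003,0,0,0],
    [-0.11,0.005,0,0,0],
    [-0.165,0.008,0,0,0],
    [-0.22,0.01,0,0,0],
    [-0.275,0.013,0,0,0],
    [-0.33,0.016,0,0,0],
    [-0.385,0.018,0,0,0],
    [-0.43,0.0205,0,0,0],
    [-0.442,0.021,0,0,0],
    [-0.442,0.021,0,0,0],
    [-0.442,0.021,0,0,0],
    [-0.442,0.021,0.02,0,0],
    [-0.442,0.021,0.04,0,0],
    [-0.442,0.021,0.05,0,0],
    [-0.442,0.021,0.056,0,0],
    [-0.442,0.021,0.06,0,0],
    [-0.442,0.021,0.062,0,0],
    [-0.442,0.021,0.062,0,0]
  ]
}}

```text
t: 29.4
eef_pos: [442.0, 28.6, 271.7]
tcp_rot: [3.141, -0.0, 1.502]
ft_force: [-0.7, 1.3, 2.1]
opening: 0.126
grip_force: 30.0
```

Request:
{"api": "carry_out", "payload": {
  "series": [
    [0,0,0.001,0,0],
    [0,0,0.001,0,0.4],
    [0,0,0.001,0,0.4],
    [0,0,0.001,0,0.4],
    [0,0,-0.02,0,0.4],
    [0,0,-0.055,0,0],
    [0,0,-0.055,0,0],
    [0,0,-0.055,0,0]
  ]
}}

```text
t: 30.4
eef_pos: [441.8, 28.6, 325.8]
tcp_rot: [-3.141, -0.0, 1.502]
ft_force: [-0.4, -0.1, 0.0]
opening: 0.142
grip_force: 0.0
```

```bash
python3 - <<'E'
from h import *
im,d,K,D,C=shot('scene'); P=cloud(d,K,D,C);Z=P[...,2]; save(im,'s9.png',(250,200,450,350),4)
m=(abs(Z-79)<6)&(abs(P[...,0]-441)<50)&(abs(P[...,1]-29)<100)
A=np.c_[P[m][:,:2]-[441,29],np.ones(m.sum())]; print('plane',m.sum(),np.linalg.lstsq(A,P[m][:,2],rcond=None)[0])
go((*cad(100,45),130,176.1),(*cad(100,45),60,176.1))
E
```

```text
plane 3066 [4.30664746e-03 2.29063092e-04 7.81274835e+01]
tcp [441.8  28.6 325.5] psi 86.06
(np.float64(544.3291159634967), np.float64(67.09426348107742), 130, 176.1) [0.0454 0.0997 0.0055] -90.04
(np.float64(544.3291159634967), np.float64(67.09426348107742), 60, 176.1) [0.0454 0.0997 0.0755] -90.04
```

View pics/s9.png

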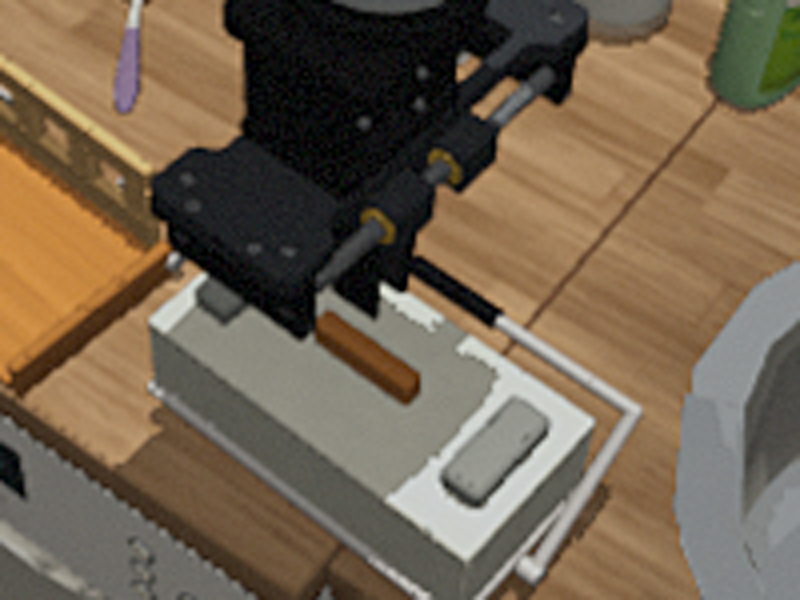

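```bash
python3 - <<'E'
from h import *
np.set_printoptions(suppress=True,precision=0)
P=np.load('top0.npz')['P']; print('handle',P[195,400],P[190,340],P[185,313],P[150,400])
P=np.load('scene0.npz')['P'].reshape(-1,3); P=P[~np.isnan(P[:,0])]
for lo,hi in((90,200),(200,460)):
    m=(P[:,2]>lo)&(P[:,2]<hi)&(P[:,1]>-60)&(P[:,1]<320)&(P[:,0]>530); 
    for y in range(-60,320,60):
        k=m&(P[:,1]>=y)&(P[:,1]<y+60); print(lo,y,k.sum(),P[k][:,0].min() if k.any() else None)
go((*cad(40,45),110,176.1),(*cad(94,45),88,176.1),(*cad(94,45),60,176.1))
E
```

```text
handle [524.  99. 521.] [603. 133.  -2.] [534. 165. 518.] [551. 102. 551.]
90 -60 1768 765.0993328013587
90 0 828 765.6404957171405
90 60 2129 757.257067734103
90 120 2100 659.9884767931737
90 180 1878 661.6942467173224
90 240 2535 664.3323703837757
90 300 728 659.3546379295028
200 -60 2157 779.7758101320014
200 0 1852 781.3735133611331
200 60 1605 886.3226207333857
200 120 1514 886.3232862094553
200 180 1380 885.9454832535866
200 240 1261 886.3038662407334
200 300 392 886.0844649676708
tcp [442.  29. 326.] psi 86.06
(np.float64(484.46805923336035), np.float64(71.17518092099232), 110, 176.1) [0. 0. 0.] -90.04
(np.float64(538.3430102904831), np.float64(67.50235522506891), 88, 176.1) [0. 0. 0.] -90.04
(np.float64(538.3430102904831), np.float64(67.50235522506891), 60, 176.1) [0. 0. 0.] -90.04
```

Request:
{"api": "carry_out", "payload": {
  "series": [
    [0,0,0,-10,0],
    [0.01,0.01,0,-20,0],
    [0.02,0.02,0,-30,0],
    [0.03,0.03,0,-40,0],
    [0.045,0.04,0,-50,0],
    [0.045,0.04,0.01,-60,0],
    [0.045,0.04,0.02,-70,0],
    [0.045,0.04,0.025,-80,0],
    [0.045,0.04,0.025,-90,0],
    [0.045,0.04,0.025,-90,0]
  ]
}}

```text
t: 31.7
eef_pos: [484.9, 70.7, 300.2]
tcp_rot: [-3.142, -0.002, 3.072]
ft_force: [0.1, -0.6, -0.7]
opening: 0.003
grip_force: 0.0
```

```bash
python3 - <<'E'
from h import *
go((*cad(60,45),90,176.1),(*cad(94,45),88,176.1),(*cad(94,45),60,176.1),(*cad(76,45),62,176.1),(*cad(68,45),72,176.1),(*cad(59,45),83,176.1),(*cad(40,45),88,176.1),(*cad(10,45),88,176.1)); print(env.state()['joints'].round(2))
E
```

```text
tcp [484.9  70.7 300.2] psi 175.99
(np.float64(504.4217448100725), np.float64(69.81487510768736), 90, 176.1) [-0.0196  0.0004  0.0202] -0.11
(np.float64(538.3430102904831), np.float64(67.50235522506891), 88, 176.1) [-0.0536  0.0005  0.0222] -0.11
(np.float64(538.3430102904831), np.float64(67.50235522506891), 60, 176.1) [-0.0536  0.0005  0.0502] -0.11
(np.float64(520.3846932714422), np.float64(68.72663045704338), 62, 176.1) [-0.0356  0.0005  0.0482] -0.11
(np.float64(512.4032190407573), np.float64(69.27075278236536), 72, 176.1) [-0.0276  0.0005  0.0382] -0.11
(np.float64(503.4240605312369), np.float64(69.8828903983526), 83, 176.1) [-0.0186  0.0004  0.0272] -0.11
(np.float64(484.46805923336035), np.float64(71.17518092099232), 88, 176.1) [0.0004 0.0004 0.0222] -0.11
(np.float64(454.5375308682922), np.float64(73.21563964094976), 88, 176.1) [0.0304 0.0004 0.0222] -0.11
[ 0.01  0.45  2.    0.    0.7  -1.49]
```

Request:
{"api": "carry_out", "payload": {
  "series": [
    [-0.025,0,0.02,0,0],
    [-0.054,0,0.022,0,0],
    [-0.054,0,0.035,0,0],
    [-0.054,0,0.05,0,0],
    [-0.054,0,0.05,0,0],
    [-0.042,0,0.049,0,0],
    [-0.036,0,0.043,0,0],
    [-0.03,0,0.037,0,0],
    [-0.024,0,0.031,0,0],
    [-0.018,0,0.026,0,0],
    [-0.01,0,0.024,0,0],
    [-0.004,0,0.022,0,0],
    [0.004,0,0.021,0,0],
    [0.012,0,0.021,0,0],
    [0.02,0,0.021,0,0],
    [0.028,0,0.021,0,0],
    [0.028,0,0.021,0,0],
    [0.028,0,0.01,0,0],
    [0.028,0,-0.02,0,0],
    [0.028,0,-0.02,0,0]
  ]
}}

```text
t: 34.2
eef_pos: [457.4, 72.7, 323.3]
tcp_rot: [3.141, 0.004, 3.073]
ft_force: [-0.5, -0.1, -0.7]
opening: 0.002
grip_force: 0.0
```

```bash
python3 - <<'E'
from h import *
im,d,K,D,C=shot('scene'); save(im,'s10.png',(250,200,450,350),3); print(env.state()['ft_force'])
im,d,K,D,C=shot('top'); P=cloud(d,K,D,C);Z=P[...,2]
m=(Z>98)&(Z<112)&(P[...,1]<15)&(P[...,1]>-80)&(abs(P[...,0]-441)<60); p=P[m]; print('bar',m.sum(),np.median(p,0),np.polyfit(p[:,1],p[:,0],1) if m.sum()>5 else '')
go((*sta(60,0),125,174.7))
E
```

```text
[-0.27322475 -0.33909687 -0.57066791]
bar 0 [nan nan nan] 
tcp [457.   72.7 321.5] psi 176.06
(np.float64(493.7434818910749), np.float64(257.45776475320633), 125, 174.7) [-0.024   0.1869  0.0065] 1.36
  return _methods._mean(a, axis=axis, dtype=dtype,
  ret = um.true_divide(
```

View pics/s10.png

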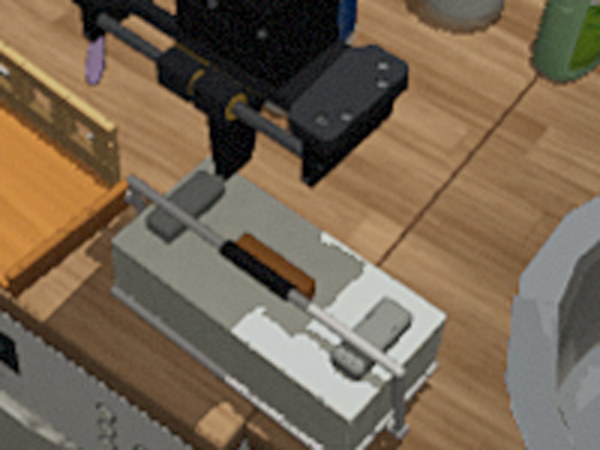

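Bail is clamped again over the lid (bar in crop (130,180)–(400,375)), as at the start. Now go over the stand.

Request:
{"api": "carry_out", "payload": {
  "series": [
    [0,0.05,0,0,0],
    [0,0.1,0,0.7,0],
    [0,0.15,0,1.4,0],
    [0,0.187,0.01,1.4,0],
    [0,0.187,0.025,1.4,0],
    [0,0.187,0.025,1.4,0]
  ]
}}

```text
t: 35.05
eef_pos: [469.5, 258.8, 294.6]
tcp_rot: [-3.14, -0.003, 3.049]
ft_force: [-0.1, -0.5, 0.7]
opening: 0.003
grip_force: 0.0
```

```bash
python3 - <<'E'
from h import *
P=np.load('scene0.npz')['P']; im=np.load('scene0.npz')['im']; save(im,'p11.png',(200,190,320,280),6)
go((*sta(78,0),92,174.7),(*sta(78,0),52,174.7),(*sta(66,0),52,174.7),(*sta(20,0),52,174.7))
E
```

```text
tcp [469.5 258.8 294.6] psi 174.68
(np.float64(511.6665264583974), np.float64(255.7950941791682), 92, 174.7) [-0.0423  0.0009  0.0126] -0.02
(np.float64(511.6665264583974), np.float64(255.7950941791682), 52, 174.7) [-0.0423  0.0009  0.0526] -0.02
(np.float64(499.7178300801824), np.float64(256.90354122852693), 52, 174.7) [-0.0303  0.0009  0.0526] -0.02
(np.float64(453.91449396369165), np.float64(261.1525882510688), 52, 174.7) [0.0157 0.0009 0.0526] -0.02
```

View pics/p11.png

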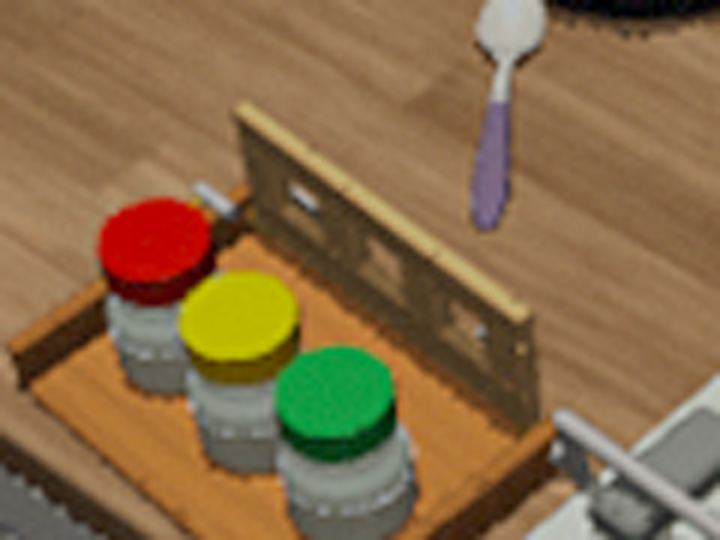

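The panel has three small holes (centre one at (383,258)); I'll straddle the centre one with slightly parted fingers.

Request:
{"api": "carry_out", "payload": {
  "series": [
    [-0.02,0.001,0.012,0,0.25],
    [-0.042,0.001,0.013,0,0.25],
    [-0.042,0.001,0.03,0,0.25],
    [-0.042,0.001,0.05,0,0.25],
    [-0.036,0.001,0.051,0,0.25],
    [-0.03,0.001,0.051,0,0.25],
    [-0.022,0.001,0.053,0,0.25],
    [-0.014,0.001,0.055,0,0.25],
    [-0.006,0.001,0.058,0,0.25],
    [0.002,0.001,0.06,0,0.25],
    [0.01,0.001,0.062,0,0.25],
    [0.018,0.001,0.063,0,0.25],
    [0.018,0.001,0.063,0,0.25],
    [0.018,0.001,0.04,0,0.25],
    [0,0.001,0,0,0.25],
    [-0.01,0.03,-0.01,0,0.25],
    [-0.01,0.08,-0.01,0,0.25],
    [-0.01,0.13,-0.01,0,0.25],
    [-0.01,0.18,-0.01,0,0.25],
    [-0.01,0.2,-0.01,0,0.25]
  ]
}}

```text
t: 37.55
eef_pos: [498.1, 459.8, 305.8]
tcp_rot: [3.141, -0.0, 3.05]
ft_force: [0.4, -0.1, -0.4]
opening: 0.251
grip_force: 0.0
```

```bash
python3 - <<'E'
from h import *
np.set_printoptions(suppress=True,precision=1)
im,d,K,D,C=shot('top'); P=cloud(d,K,D,C);Z=P[...,2]; save(im,'t12.png',(100,150,500,350),2)
m=(Z>98)&(Z<112)&(abs(P[...,1]-29)<110)&(abs(P[...,0]-441)<90); p=P[m]; print('bar',m.sum(),np.median(p,0))
q=np.array([sta(a,b) for a in(-5,20,40) for b in(-40,30)]); 
for x,y in q:
    k=np.nanargmin((P[...,0]-x)**2+(P[...,1]-y)**2); print(P.reshape(-1,3)[k])
m=(abs(Z-79)<5)&(abs(P[...,1]-29)<110)&(abs(P[...,0]-441)<60); print('lid',np.median(Z[m]))
E
```

```text
bar 769 [427.1  28.6 104.6]
[425.9 223.   16.5]
[431.2 293.9  18.6]
[449.9 221.4   8.4]
[456.9 292.   17. ]
[469.4 218.9  13.3]
[476.3 289.9  17.4]
lid 78.21458855676127
```

View pics/t12.png

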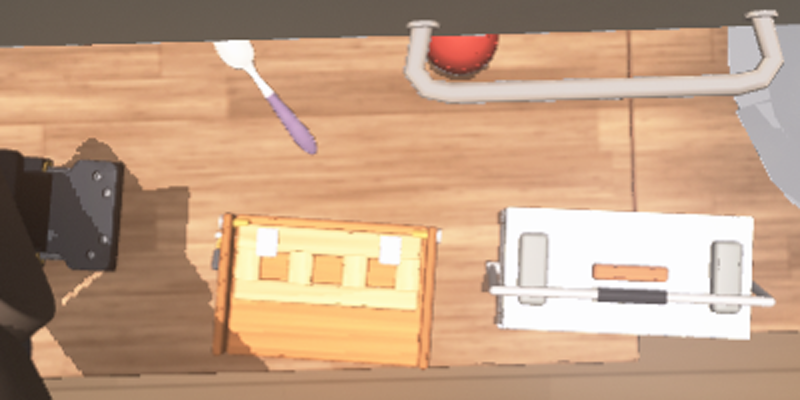

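Panel lies flat on the base (325,265), bail clamped at its starting position (bar x 427), lid seated (78 mm), spoon and timer untouched.

```bash
python3 -c "
from cell import env
print(env.job_done())"
```

```text
the job is handed in; nothing more can be done
None
```

I handed the job in at about 37.6 s: all three jars were set in the caddy, the lid is seated, the bail is clamped, and the stand's panel lies flat. I saw green and yellow upright, but took no picture of red after placing it. The lid was knocked about 24 mm along the way and I picked it up from there. I left the egg timer and teaspoon alone.

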